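Lock the inlet head onto the air sampler

ROBOT

A 6-joint arm with a two-finger parallel gripper is mounted at the origin on the work surface. World frame = base frame: x ahead of the robot, y to its left, z up, the work surface at z = 0. Lengths are in m, angles in rad, forces in N, time in s.
With the tool pointing down it reaches from about 0.3 to 0.75 m from the base axis. Payload 8.5 kg.
Tool frame: the origin (TCP) lies at the very end of the fingers, on their centre line; the grasp point (between the pads) lies 19 mm behind it; z points along the fingers, y is the line along which they close (so a half turn about z gives the same grasp; the last joint's range is limited). The gripper opens to 88 mm and grips with 3 to 60 N. Pads are 18 mm wide; open, the fingers measure 123 mm over their backs; the gripper's body (75 mm by 187 mm) begins 45 mm behind the grasp point.
Start: joints at [-1.549, 0.381, 1.297, -0, 1.464, -0.215], TCP at [0.129, -0.535, 0.239] pointing down, gripper open.
Joint ranges: [-3.11, 3.11], [-0.89, 2.33], [0.22, 2.48], [-1.42, 4.56], [0.17, 2.85], [-2.88, 2.88]. Speed limits (rad/s): [2.39, 2.39, 3.14, 3.14, 3.14, 3.14].

INTERFACE

Orientations are given as a rotation vector (axis times angle).
In Python, from workcell import monitor, imaging, ticket gives the robot as it stands.
- The arm moves only by the shell command python3 -m handwheel 'ROWS' [FORCE]. ROWS is JSON, a list that holds one entry, the list of rows, each a list of 7 numbers: the turn, a rotation vector about the tool's x, y, z in rad, then the shift along the tool's x, y, z in mm, then the opening, from 0 (shut) to 1 (fully open). A call has 1 to 20 rows; each row shifts and turns the commanded pose from where the row before left it, along the tool's axes as they then stand; what a row does not reach is not made up. A row lasts 1/12 s, in which the tool goes at most 41.7 mm and 7.16 degrees, less where a joint would pass 70% of its speed; a pose out of reach is approached as far as the arm can. A call with a gripper value outside its range is refused whole. The fingers move at their own pace and stop on an object; FORCE is the grip in N (left out, the last holds). Time passes only in rows, so rows that do not move let the fingers close. It gives the time, the measured TCP pose, the force, the opening and the grip force at its end, in the units of the state.
- monitor.get_state(): the state, without advancing time (a new reading comes with each control period).
- imaging.camera(name): name is "scene" or "top" or "wrist"; returns a dict with "img" (480x640x3 uint8, red, green, blue), "K" (3x3 intrinsics, pixels), "extrinsics" (4x4, takes a point from world to camera coordinates). Camera axes: x right, y up, looking along -z (the intrinsics and any distortion apply to the point x, -y, -z); pixel columns grow to the right and rows downward; lengths in m; the calibration is good to about 2 mm. A picture is of the moment at which its call begins. There is no depth.
- ticket.hand_in(): hands the job in; it is judged then, once.
The state is a dict: "time_s": time; "joints": joint angles; "qvel": joint speeds; "joint_torque": joint torques, N m; "tool_pos": TCP position; "eef_rot": TCP orientation; "wrist_force": force on the tool from outside, world axes, zero at the start; "moment": the same for the moment, N m; "grip_width": opening from 0.0 (shut) to 1.0 (fully open); "gripper_force": force on a finger pad.
Only numpy, scipy, OpenCV 4.12 (cv2) and the standard library are available. Lean on these libraries where they do the work, as an engineer would, in place of code of your own. Each camera call takes 0.05 s, during which the arm holds its last target. There are 200 camera calls.

TASK

Take the inlet head with the blue grip bar out of the sloped drying rack, fit it onto the air sampler with its lugs through the socket's two notches (orange marks), and turn it clockwise, seen from above, about a quarter turn until it stops and is locked, with its disc flush on the rim. Do not put the clean head down on the bench, leave the grey-barred head in its well, do not disturb the other things around, and let go of the head when done.

Things in the scene. Friction and masses are not known exactly. Their poses are not given: they have to be found in the camera images.
- blue_head: Loose perforated aluminium inlet head, 0.15 to 0.3 kg, blue band and blue grip bar. Origin: centre of its underside; z runs up its axis, y along the bar. Disc 80 mm diameter, z = 15 to 38 mm; spigot below it. Half-turn symmetric. Starts in either well of the rack, its axis leaning 35 degrees from vertical towards the rack's front, its bar level.
- bar (a point): Point in the blue head's grip bar on its axis, 64.5 mm above the head's origin. The bar stands on the disc: 14 mm thick (head's x), 56 mm long (head's y), z = 38 to 73 mm. Pinch it across its thickness.
- flange (a point): Point on the blue head's axis at the disc's underside, 15 mm above its origin; axes of the head. Below it the spigot, 48 mm diameter, its last 4 mm chamfered to 38 mm.
- lug (a point): Outer end of the blue head's +y lug, 31 mm from the axis. There is a second lug at -y, so the lugs lie in line with the bar. Each is 10 mm wide (along x) and spans z = 4 to 9 mm above the head's origin.
- grey_head: The other inlet head, the same shape with a grey band and a grey bar; it stays in the other well of the rack.
- sampler: Air sampler, fixed to the bench: white round housing, 124 mm diameter at the foot, aluminium stage above, dark display on its -x side, 140 mm tall. Origin: centre of its underside, z up. On top is the bayonet socket, in a white collar 99 mm outside diameter.
- socket (a point): Centre of the socket at rim height (140 mm above the bench), axes of the sampler. Inward lip 4 mm thick, bore 52 mm; below it the cavity is 66 mm wide, its floor 19 mm under the rim. The disc rests on the rim: when the head is home, flange is here.
- notch (a point): Rim at the sampler's +y notch, by an orange mark, 45 mm from the axis; a second notch is at -y. The lip is cut away there, 17 mm wide, out to 33 mm from the axis, so the lugs pass down. The head goes in with its bar along the sampler's y axis, either way round.
- stop (a point): Rim at a green mark, 45 mm from the axis, 86 degrees clockwise (from above) from the +y notch; another lies opposite. A fixed stop ends the clockwise turn with the bar pointing here. Under the lip the lugs have 2 mm of vertical play and only friction resists; the other way it cannot turn.
- rack: Fixed rack: white plate 130 x 270 x 8 mm on steel legs, sloping 35 degrees, low side at its front (-x), high at its back (+x). Origin: on the bench under the plate's centre; z up. The plate's top centre is 90 mm above the bench. Wells at y = +65 and -65 mm.
- well (a point): Centre of the rack's -y well at the plate's top surface; the other is 130 mm away at +y. Each is a rectangular hole 66 mm (along y) by 50 mm (along the slope). The spigot hangs in it and the disc lies on the plate, so a head comes out along its own leaning axis.
- spray: Loose white spray bottle with black and yellow trigger, 64 mm diameter, 218 mm tall; origin under its centre. Leave it alone.
- jar: Loose white jar with a cork-coloured lid, 66 mm diameter, 75 mm tall; origin under its centre. Leave it alone.
- timer: Loose black bench timer lying flat, 50 x 80 x 30 mm; origin under its centre. Leave it alone.
Mind the look-alikes: they are no part of the job. Leave any purple or red look-alike of the blue_head alone.

How it is judged:
On the way, in this order (a step that is already met when the one before it is completed fails the run):
1. the blue head is lifted clear out of the rack (distance of blue_head from where it was at the start of the episode above 0.04 m), for 0.1 s.
2. the blue head sits in the socket, lugs through the notches, not yet turned (horizontal distance between flange and socket below 0.005 m and z of flange in the frame of socket below 0.003 m and angle between the y axis of blue_head and the y axis of sampler, either way round below 0.5 rad), for 0.05 s.
At the end, for the whole second after the job is handed in: The blue head is on the sampler: its disc within 3 mm of the rim and 5 mm of the centre, upright within 0.08 rad, its bar turned at least 1.25 rad from the notch line (the stop is at 1.50 rad), at rest and released; the grey head is still in its well, within 15 mm of where it was (horizontal distance between flange and socket below 0.005 m and z of flange in the frame of socket between -0.003 and 0.003 m and angle between blue_head's own z axis and vertical below 0.08 rad and angle between the y axis of blue_head and the y axis of sampler, either way round above 1.25 rad and linear speed of blue_head below 0.02 m/s and distance of grey_head from where it was at the start of the episode below 0.015 m); the robot touches nothing.
It fails at once if the blue head is dropped or put down on the bench (height (world z) of flange below 0.05 m).
It fails at once if the grey head is disturbed (distance of grey_head from where it was at the start of the episode above 0.015 m).
It fails at once if a bystander is disturbed (distance of any of spray, jar, timer from where it was at the start of the episode above 0.03 m or angle between spray's own z axis and vertical above 0.3 rad).
It also fails if it takes over 45 s, if anything falls off the work surface, if the arm or the gripper's body presses on something with over 40 N, if the wrist force passes 120 N, or if a joint passes its speed limit or range.

## Working session

There is one attempt and no reset: what is moved stays moved. The work goes in short steps, Python scripts to look and compute and a shell command to move; the robot and the scene stay as the last step left them, time stands still between calls to the robot, and variables do not carry over. Pictures are saved under pics/ and viewed, at most 10 in all, crops included, and the job is handed in when it is done.

```bash
mkdir -p pics; ls; python3 - <<'E'
from workcell import monitor, imaging
import cv2, numpy as np
print(monitor.get_state())
for n in ("scene","top"):
    d=imaging.camera(n); cv2.imwrite(f"pics/{n}0.png",d["img"][:,:,::-1]); np.savez(f"{n}0.npz",**{k:d[k] for k in("img","K","extrinsics")}); print(n,d.keys(),d["K"].tolist(),d["extrinsics"].round(4).tolist(), d.get("dist"))
E
```

```text
pics
{'time_s': 0.0, 'joints': array([-1.54928796e+00,  3.81197002e-01,  1.29820617e+00, -3.22825653e-05,
        1.46360762e+00, -2.15300781e-01]), 'qvel': array([ 4.36314002e-05, -6.38911219e-05,  6.77552719e-04, -6.41594526e-04,
       -1.34628347e-03, -7.22654301e-05]), 'joint_torque': array([-1.10266632e-03, -4.37929559e+01, -2.24557418e+01,  7.13098166e-02,
        3.51883017e-02, -1.43187926e-04]), 'tool_pos': array([ 0.12901459, -0.53438115,  0.23815564]), 'eef_rot': array([-3.11819103e+00, -3.70948694e-01, -1.65257205e-04]), 'wrist_force': array([ 0.12956795,  0.42412023, -0.92292329]), 'moment': array([-0.03022844, -0.02118989, -0.03728779]), 'gripper_force': 0.0, 'grip_width': 0.9986082496213344}
scene dict_keys(['img', 'K', 'extrinsics']) [[489.7850030506733, 0.0, 311.237555469772], [0.0, 489.7850030506733, 240.59563642979222], [0.0, 0.0, 1.0]] [[-0.5411, 0.841, -0.0026, 0.2211], [-0.6257, -0.4006, 0.6693, 0.3496], [0.5618, 0.3638, 0.743, -1.5666], [0.0, 0.0, 0.0, 1.0]] None
top dict_keys(['img', 'K', 'extrinsics']) [[497.7523274581069, 0.0, 314.52035428758495], [0.0, 497.7523274581069, 242.39588784727755], [0.0, 0.0, 1.0]] [[0.0201, -0.9998, -0.0096, 0.1067], [0.9827, 0.018, 0.1846, -0.6283], [-0.1844, -0.0132, 0.9828, -1.3032], [0.0, 0.0, 0.0, 1.0]] None
```

View pics/scene0.png

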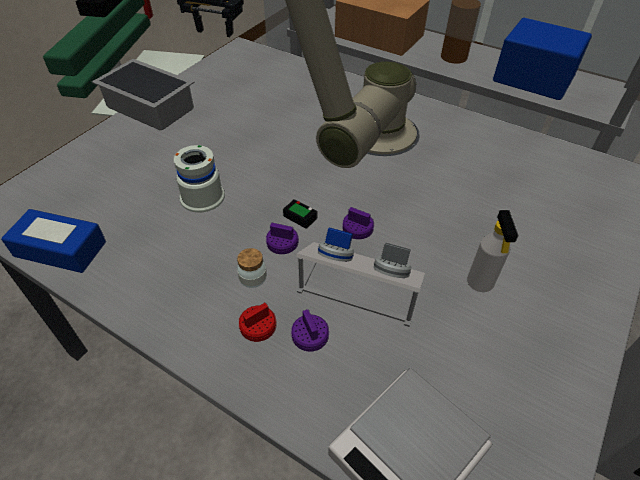

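View pics/top0.png

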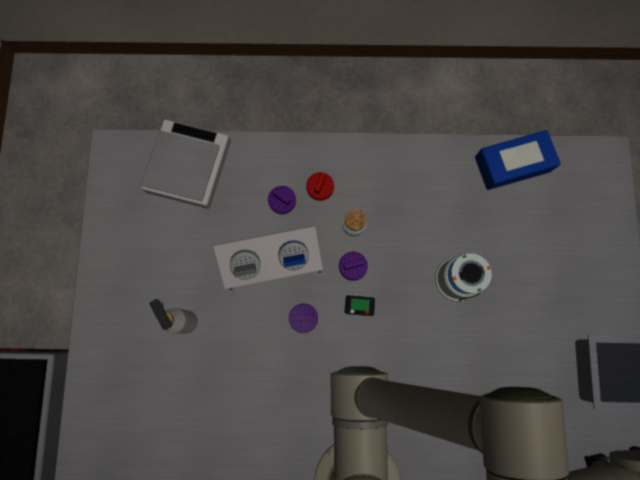

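Candidates (scene pixel): blue bar in rack (338,240); grey head in rack (393,260); purple heads (282,237), (358,222), (310,331); red (258,320). In the top view the blue one is at (293,258), the grey at (244,267), and the sampler at (469,273) with orange/green marks. I choose the blue-barred head in the rack; I'll measure it and take one close crop.

```bash
cat > h.py <<'E'
import numpy as np, cv2
from scipy.spatial.transform import Rotation as R
def load(n): return dict(np.load(n+".npz"))
def ray(d,u,v):
    E=d["extrinsics"]; K=d["K"]; c=np.array([(u-K[0,2])/K[0,0],-(v-K[1,2])/K[1,1],-1.])
    return -E[:3,:3].T@E[:3,3], E[:3,:3].T@c
def onz(d,u,v,z):
    o,r=ray(d,u,v); return o+r*(z-o[2])/r[2]
def proj(d,p):
    c=d["extrinsics"][:3,:3]@np.asarray(p)+d["extrinsics"][:3,3]; c=np.array([c[0],-c[1],-c[2]]); q=d["K"]@c; return q[:2]/q[2]
def tri(a,pa,b,pb):
    o1,r1=ray(a,*pa);o2,r2=ray(b,*pb); s=np.linalg.lstsq(np.c_[r1,-r2],o2-o1,rcond=None)[0]
    p,q=o1+s[0]*r1,o2+s[1]*r2; return (p+q)/2,np.linalg.norm(p-q)
def blobs(img,lo,hi,roi,amin=3):
    x0,y0,x1,y1=roi; m=cv2.inRange(cv2.cvtColor(img,cv2.COLOR_RGB2HSV),np.array(lo),np.array(hi))
    k=np.zeros_like(m);k[y0:y1,x0:x1]=m[y0:y1,x0:x1]
    n,l,st,c=cv2.connectedComponentsWithStats(k); return [(c[i].round(1).tolist(),int(st[i,4]),st[i,:4].tolist()) for i in range(1,n) if st[i,4]>=amin],k
E
python3 - <<'E'
from h import *
t,s=load("top0"),load("scene0")
bt,mt=blobs(t["img"],(105,120,60),(125,255,255),(270,230,320,280)); bs,ms=blobs(s["img"],(105,120,60),(125,255,255),(310,220,365,265))
print(bt,bs)
for nm,lo,hi in (("or",(5,130,120),(22,255,255)),("gr",(45,80,60),(90,255,255))):
    for d,roi in ((t,(440,240,500,310)),(s,(165,140,225,190))):
        print(nm,[(b[0],b[1],onz(d,*b[0],.14).round(4).tolist()) for b in blobs(d["img"],lo,hi,roi,2)[0]])
# plate
hsv=cv2.cvtColor(t["img"],cv2.COLOR_RGB2HSV); m=cv2.inRange(hsv,np.array((0,0,150)),np.array((180,50,255)));k=np.zeros_like(m);k[220:300,205:335]=m[220:300,205:335]
c=np.vstack([x for x in cv2.findContours(k,0,2)[0] if cv2.contourArea(x)>60]); h=cv2.convexHull(c)
print(cv2.approxPolyDP(h,4,True)[:,0].tolist(),cv2.boxPoints(cv2.minAreaRect(h)).tolist())
a=cv2.resize(t["img"][215:300,205:335],None,fx=4,fy=4,interpolation=2); b=cv2.resize(s["img"][210:310,280:440],None,fx=3,fy=3,interpolation=2)
c=cv2.resize(t["img"][240:310,430:500],None,fx=4,fy=4,interpolation=2)
W=np.zeros((600,800,3),np.uint8);W[:340,:520]=a;W[:280,520:]=c;W[300:600,320:800]=b[:300]
cv2.imwrite("pics/crop.png",W[:,:,::-1])
E
```

```text
[([298.0, 255.0], 3, [297, 255, 3, 1]), ([294.3, 261.7], 122, [284, 254, 21, 13]), ([288.5, 257.0], 4, [287, 257, 4, 1]), ([293.5, 256.0], 4, [292, 256, 4, 1])] [([338.1, 237.8], 393, [325, 228, 27, 21]), ([331.2, 254.3], 79, [318, 247, 28, 12])]
or [([488.4, 267.2], 5, [0.555, -0.325, 0.14]), ([454.3, 277.9], 7, [0.526, -0.2378, 0.14])]
or [([176.7, 153.7], 6, [0.554, -0.3201, 0.14]), ([209.4, 159.3], 7, [0.5259, -0.2336, 0.14])]
gr [([464.0, 255.8], 6, [0.5831, -0.2643, 0.14]), ([479.0, 289.5], 6, [0.4979, -0.2989, 0.14])]
gr [([199.0, 145.5], 6, [0.4966, -0.2946, 0.14]), ([186.7, 167.6], 7, [0.5819, -0.26, 0.14])]Traceback (most recent call last):
  File "<stdin>", line 10, in <module>
    return _nx.concatenate(arrs, 0, dtype=dtype, casting=casting)
           ~~~~~~~~~~~~~~~^^^^^^^^^^^^^^^^^^^^^^^^^^^^^^^^^^^^^^^
ValueError: need at least one array to concatenate
```

```bash
python3 - <<'E'
from h import *
t,s=load("top0"),load("scene0")
hsv=cv2.cvtColor(t["img"],cv2.COLOR_RGB2HSV); print(hsv[240,225],hsv[235,270],hsv[215,260],hsv[300,260])
v=cv2.GaussianBlur(t["img"],(3,3),0).min(2);k=np.zeros_like(v);k[220:300,205:335]=(v>115)[220:300,205:335]*255
c=np.vstack([x for x in cv2.findContours(k,0,2)[0] if cv2.contourArea(x)>30]); h=cv2.convexHull(c)
print(cv2.approxPolyDP(h,3,True)[:,0].tolist(),cv2.boxPoints(cv2.minAreaRect(h)).tolist())
a=cv2.resize(t["img"][215:300,205:335],None,fx=4,fy=4,interpolation=2); b=cv2.resize(s["img"][210:310,280:440],None,fx=3,fy=3,interpolation=2)
c=cv2.resize(t["img"][240:310,430:500],None,fx=4,fy=4,interpolation=2)
W=np.zeros((600,800,3),np.uint8);W[:340,:520]=a;W[:280,520:]=c;W[300:600,320:800]=b[:300]
cv2.imwrite("pics/crop.png",W[:,:,::-1])
E
```

```text
[10  8 91] [  8  17 120] [10  8 92] [165   6  92]
[[314, 229], [320, 268], [226, 285], [216, 247]] [[215.10336303710938, 246.36712646484375], [313.6690368652344, 227.28990173339844], [321.5767517089844, 268.146484375], [223.01107788085938, 287.22369384765625]]
```

View pics/crop.png

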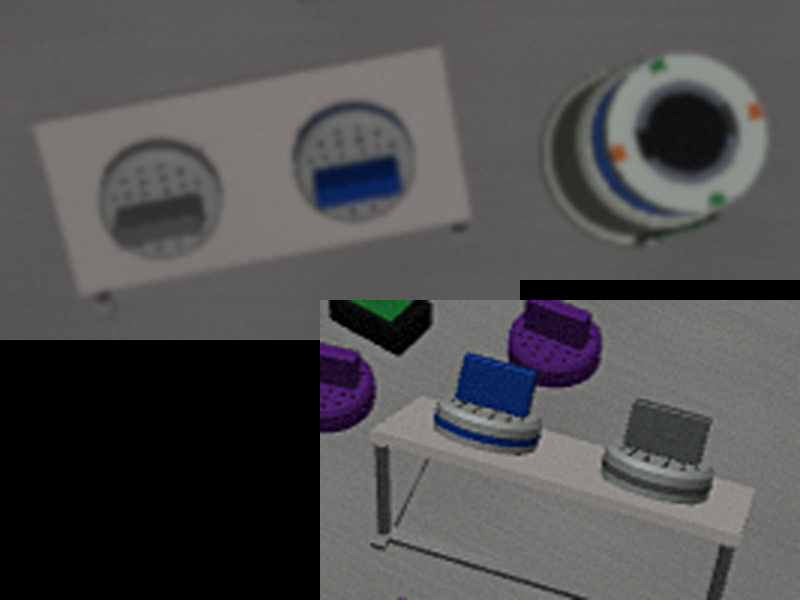

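The crop confirms it: a blue bar and blue band in the rack's right-hand (-y) well, at crop (358,180). The grey head is at (160,222), and the rack's high side is away from the robot. The sampler's orange marks are at crop (755,110) and (618,152), the green ones at (657,65) and (717,200).

```bash
python3 - <<'E'
from h import *
from workcell import monitor
t,s=load("top0"),load("scene0")
A=lambda x,y:(205+x/4,215+y/4)
zb,zf=.09+.065*np.sin(np.radians(35)),.09-.065*np.sin(np.radians(35))
bl,br=onz(t,*A(37,125),zb),onz(t,*A(440,47),zb); fr,fl=onz(t,*A(470,220),zf),onz(t,*A(80,294),zf)
print(bl,br,fr,fl,"lens",np.linalg.norm(bl-br),np.linalg.norm(fl-fr),"width",np.linalg.norm(bl-fl),np.linalg.norm(br-fr))
y=(bl-br)+(fl-fr); yaw=np.arctan2(y[1],y[0])-np.pi/2; C=(bl+br+fr+fl)/4; print("yaw",np.degrees(yaw),C)
Rz=R.from_euler("z",yaw); Rh=Rz*R.from_euler("y",-35,degrees=True)
w=C+Rz.apply([0,-.065,0]); org=w-Rh.apply([0,0,.015]); bar=org+Rh.apply([0,0,.0645]); print("well",w,"bar",bar)
# bar face corners in two views: triangulate the top-edge ends
for z in (.073,.0645,.038):
  for yy in (.028,-.028):
    p=org+Rh.apply([0,yy,z]); print(z,yy,proj(t,p).round(1),proj(s,p).round(1))
print("barcentre tri ",tri(t,(294.3,261.7),s,(338.1,237.8)))
st=monitor.get_state(); print(R.from_rotvec(st["eef_rot"]).as_matrix().round(3))
E
```

```text
[0.59838121 0.37814891 0.12728247] [0.65494164 0.11740838 0.12728247] [0.55131499 0.09558    0.05271753] [0.49591412 0.35860406 0.05271753] lens 0.26680461963227625 0.268795290009726 width 0.12822415920561098 0.1295179211825337
yaw 12.066100077840588 [0.57513799 0.23743534 0.09      ]
well [0.58872559 0.17387138 0.09      ] bar [0.56096082 0.16793631 0.13054803]
0.073 0.028 [284.1 265.3] [350.2 231.8]
0.073 -0.028 [305.6 261.2] [326.4 225.4]
0.0645 0.028 [283.9 263.9] [349.4 235.4]
0.0645 -0.028 [305.3 259.8] [325.6 229. ]
0.038 0.028 [283.5 259.4] [346.8 246.7]
0.038 -0.028 [304.5 255.4] [323.2 240.2]
barcentre tri  (array([0.56300764, 0.17046386, 0.11550917]), np.float64(0.0019655876533492436))
[[ 0.972  0.235  0.   ]
 [ 0.235 -0.972  0.001]
 [ 0.    -0.001 -1.   ]]
```

```bash
python3 -m handwheel '[[[0,0,-0.1188,0,0,-5,1],[0,0,-0.1188,0,0,-5,1],[0,0,-0.1188,0,0,-5,1],[0,0,-0.1188,0,0,-5,1],[0,0,-0.1188,0,0,-5,1],[0,0,-0.1188,0,0,-5,1],[0,0,-0.1188,0,0,-5,1],[0,0,-0.1188,0,0,-5,1],[0,0,-0.1188,0,0,-5,1],[0,0,-0.1188,0,0,-5,1],[0,0,-0.1188,0,0,-5,1],[0,0,-0.1188,0,0,-5,1],[0,0,-0.1188,0,0,-5,1],[0,0,0,0,0,0,1]]]'
python3 -m handwheel '[[[0,0,0,30,25,0,1],[0,0,0,30,25,0,1],[0,0,0,30,25,0,1],[0,0,0,30,25,0,1],[0,0,0,30,25,0,1],[0,0,0,30,25,0,1],[0,0,0,30,25,0,1],[0,0,0,30,25,0,1],[0,0,0,30,25,0,1],[0,0,0,30,25,0,1],[0,0,0,30,25,0,1],[0,0,0,30,25,0,1],[0,0,0,30,25,0,1],[0,0,0,30,25,0,1],[0,0,0,30,25,0,1],[0,0,0,30,25,0,1],[0,0,0,30,25,0,1],[0,0,0,30,25,0,1],[0,0,0,30,25,0,1],[0,0,0,30,25,0,1]]]'
python3 -m handwheel '[[[-0.1018,0,0,0,0,0,1],[-0.1018,0,0,0,0,0,1],[-0.1018,0,0,0,0,0,1],[-0.1018,0,0,0,0,0,1],[-0.1018,0,0,0,0,0,1],[-0.1018,0,0,0,0,0,1],[0,0,0,0,0,0,1],[0,0,0,0,0,0,1],[0,0,0,0,0,0,1]]]'
python3 - <<'E'
from h import *
from workcell import imaging,monitor
d=imaging.camera("wrist"); np.savez("w1.npz",**d); cv2.imwrite("pics/w1.png",d["img"][:,:,::-1])
st=monitor.get_state(); print(st["joints"].round(3),st["tool_pos"],R.from_rotvec(st["eef_rot"]).as_matrix().round(3)); print(proj(d,[.561,.168,.1305]))
E
```

```text
time_s: 1.27
tool_pos: [0.129, -0.5348, 0.3043]
eef_rot: [1.97, 2.446, -0.001]
wrist_force: [0.6, -0.4, 0.2]
grip_width: 1.0
gripper_force: 0.0
time_s: 2.93
tool_pos: [0.493, 0.1587, 0.3032]
eef_rot: [-1.98, -2.438, 0.001]
wrist_force: [0.7, -0.8, -0.3]
grip_width: 1.0
gripper_force: 0.0
time_s: 3.68
tool_pos: [0.4932, 0.1565, 0.3041]
eef_rot: [1.69, 2.085, 0.656]
wrist_force: [0.7, 0.5, 0.5]
grip_width: 1.001
gripper_force: 0.0
[ 0.026  0.05   1.68   0.145  0.815 -0.25 ] [0.49351775 0.15654024 0.30416752] [[-0.208  0.802  0.56 ]
 [ 0.978  0.17   0.119]
 [ 0.001  0.572 -0.82 ]]
[271.83307129 215.293008  ]
```

View pics/w1.png

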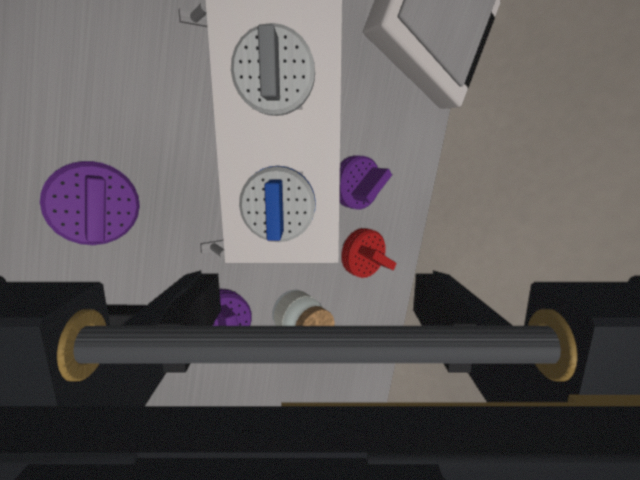

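The wrist view shows the blue bar at (274,210) on its disc (centre ≈(278,204)), the grey head above it at (272,68), and nothing in the approach path.

```bash
python3 - <<'E'
from h import *
d=load("w1"); im=d["img"]; b,m=blobs(im,(100,100,30),(128,255,255),(230,160,330,250),20); print(b)
v=im[:,:,2]; print(v[210,262:288],im[236,262:288,2])
print([ (int(x)) for x in v[178:246,275]])
yaw=np.radians(12.07); Rh=R.from_euler("z",yaw)*R.from_euler("y",-35,degrees=True); n=Rh.apply([0,0,1])
P0=np.array([.57514,.23744,.09])
def onp(u,v,h): # local (rack-plane) coords at head height z=h
    o,r=ray(d,u,v); q=P0+n*(h-.015); p=o+r*((q-o)@n)/(r@n); return Rh.inv().apply(p-P0)
c=cv2.findContours(m,0,2)[0]; c=max(c,key=cv2.contourArea); print(cv2.minAreaRect(c))
# disc outline: edges
hs=cv2.cvtColor(im,cv2.COLOR_RGB2GRAY); cir=cv2.HoughCircles(hs,cv2.HOUGH_GRADIENT,1,80,param1=80,param2=15,minRadius=33,maxRadius=45); print(cir)
for p in ((278,204),): print("disc",onp(*p,.038))
(x,y,w,h)=b[0][2]; print([onp(u,vv,.073).round(4).tolist() for u,vv in((x,y),(x+w,y),(x+w,y+h),(x,y+h))])
big=cv2.resize(im[155:265,195:355],None,fx=5,fy=5,interpolation=2); cv2.imwrite("pics/w1c.png",big[:,:,::-1])
E
```

```text
[([273.6, 209.4], 980, [264, 180, 19, 61])]
[156 154 138 119 121 131 139 135 138 138 140 138 139 140 142 142 137 120
  98  88  98 127 149 157 154 152] [137 144 147 141 120 120 132 135 139 137 141 140 143 142 142 145 143 134
 112 110 140 153 152 154 153 156]
[137, 101, 74, 70, 82, 106, 126, 139, 141, 139, 140, 140, 140, 139, 139, 140, 140, 140, 139, 141, 140, 140, 140, 141, 138, 142, 141, 140, 138, 139, 141, 141, 140, 140, 141, 142, 140, 141, 142, 142, 142, 140, 140, 141, 142, 141, 142, 142, 140, 143, 143, 141, 143, 143, 142, 141, 140, 143, 142, 144, 142, 139, 128, 132, 160, 171, 173, 173]
((273.3340759277344, 210.02220153808594), (60.233219146728516, 17.257083892822266), 88.09085083007812)
[[[277.5 203.5  37.8]
  [272.5  68.5  42.2]
  [ 90.5 205.5  44.4]
  [219.5 321.5  34. ]]]
disc [ 0.00323672 -0.05867519  0.023     ]
[[-0.0048, -0.0305, 0.058], [0.0125, -0.0305, 0.058], [0.0109, -0.0881, 0.058], [-0.0072, -0.0881, 0.058]]
```

View pics/w1c.png

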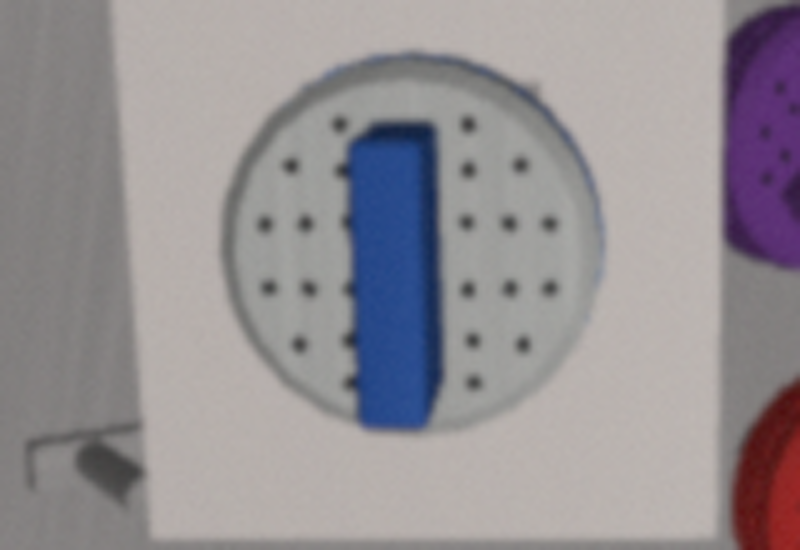

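```bash
python3 - <<'E'
from h import *
d=load("w1")
yaw=np.radians(12.07); Rh=R.from_euler("z",yaw)*R.from_euler("y",-35,degrees=True); n=Rh.apply([0,0,1]); P0=np.array([.57514,.23744,.09])
def onp(u,v,h):
    o,r=ray(d,195+u/5-.4,155+v/5-.4); q=P0+n*(h-.015); p=o+r*((q-o)@n)/(r@n); return p,Rh.inv().apply(p-P0)
for uv,h in (((352,143),.073),((423,143),.073),((429,427),.073),((360,427),.073),((391,285),.073),((412,255),.038),((112,0),.015),((150,540),.015),((725,0),.015),((715,540),.015)): print(uv,onp(*uv,h)[1].round(4))
T,_=onp(391,285,.073); bar=T-n*.0085; print("bar",bar)
from workcell import monitor
st=monitor.get_state(); Rt=R.from_rotvec(st["eef_rot"]); tgt=bar-n*.014  # TCP: grasp point 5 mm above 'bar'
print("shift tool mm",Rt.inv().apply(tgt-st["tool_pos"])*1000)
E
```

```text
(352, 143) [-0.004  -0.0334  0.058 ]
(423, 143) [ 0.0089 -0.0334  0.058 ]
(429, 427) [ 0.0084 -0.0871  0.058 ]
(360, 427) [-0.0047 -0.0871  0.058 ]
(391, 285) [ 0.0022 -0.0597  0.058 ]
(412, 255) [ 0.0022 -0.0603  0.023 ]
(112, 0) [-0.062  -0.0099  0.    ]
(150, 540) [-0.0625 -0.1303  0.    ]
(725, 0) [ 0.0671 -0.0103  0.    ]
(715, 540) [ 0.0666 -0.1306  0.    ]
bar [0.56159192 0.17353448 0.13179468]
shift tool mm [  2.36903699 -41.15039652 195.47914856]
```

```bash
python3 -m handwheel '[[[0,0,0,1.2,-20.6,0,1],[0,0,0,1.2,-20.6,0,1],[0,0,0,0,0,30,1],[0,0,0,0,0,30,1],[0,0,0,0,0,30,1],[0,0,0,0,0,30,1],[0,0,0,0,0,30,1],[0,0,0,0,0,20,1],[0,0,0,0,0,15,1],[0,0,0,0,0,9,1],[0,0,0,0,0,5,1],[0,0,0,0,0,0,1],[0,0,0,0,0,0,1]]]'
python3 - <<'E'
from h import *
from workcell import imaging,monitor
d=imaging.camera("wrist"); np.savez("w2.npz",**d); cv2.imwrite("pics/w2.png",d["img"][:,:,::-1])
st=monitor.get_state(); print(st["joints"].round(3),st["tool_pos"])
E
```

```text
time_s: 4.82
tool_pos: [0.571, 0.1758, 0.1176]
eef_rot: [1.686, 2.085, 0.658]
wrist_force: [-0.4, -0.4, -0.2]
grip_width: 1.0
gripper_force: 0.0
[ 0.065  0.43   1.797  0.269  0.319 -0.376] [0.57084824 0.17574767 0.11786946]
```

View pics/w2.png

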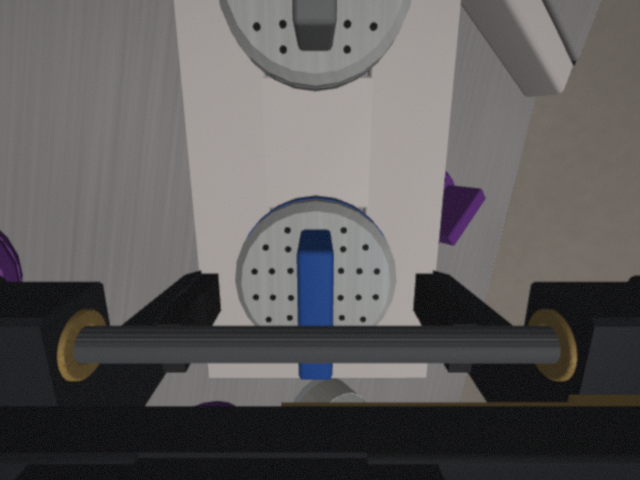

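The bar is centred between the fingers (bar column 315, finger midpoint ≈316). I'll close, then lift along the axis.

```bash
python3 -m handwheel '[[[0,0,0,0,0,0,0],[0,0,0,0,0,0,0],[0,0,0,0,0,0,0],[0,0,0,0,0,0,0],[0,0,0,0,0,0,0],[0,0,0,0,0,0,0],[0,0,0,0,0,0,0],[0,0,0,0,0,0,0],[0,0,0,0,0,0,0],[0,0,0,0,0,0,0]]]' 50
python3 -m handwheel '[[[0,0,0,0,0,-5,0],[0,0,0,0,0,-10,0],[0,0,0,0,0,-15,0],[0,0,0,0,0,-15,0],[0,0,0,0,0,-15,0],[0,0,0,0,0,-20,0],[0,0,0,0,0,-20,0],[0,0,0,0,0,-20,0],[0,0,0,0,0,-20,0],[0,0,0,0,0,-20,0],[0,0,0,0,0,0,0],[0,0,0,0,0,0,0]]]'
```

```text
time_s: 5.7
tool_pos: [0.5708, 0.1757, 0.1171]
eef_rot: [1.687, 2.085, 0.657]
wrist_force: [-0.2, 0.1, -0.3]
grip_width: 0.265
gripper_force: 0.0
time_s: 6.7
tool_pos: [0.4805, 0.1564, 0.2488]
eef_rot: [1.686, 2.084, 0.658]
wrist_force: [0.5, 0.2, -2.3]
grip_width: 0.155
gripper_force: 50.0
```

The fingers were still closing when the lift began, so the grip may sit higher on the bar. I'll check the head in hand.

```bash
python3 - <<'E'
from h import *
from workcell import imaging,monitor
st=monitor.get_state();print(st["gripper_force"],st["grip_width"])
for n in("wrist","top","scene"):
    d=imaging.camera(n); np.savez(n[0]+"3.npz",**d)
w,t,s=[load(k+"3")["img"] for k in "wts"]
W=np.zeros((600,800,3),np.uint8); W[:330,:440]=w[100:430,100:540]; 
c=cv2.resize(s[160:280,270:400],None,fx=2.7,fy=2.7,interpolation=2);W[:c.shape[0],445:445+c.shape[1]]=c
W[335:,:400]=cv2.resize(t[230:296,250:350],(400,265),interpolation=2)
cv2.imwrite("pics/g3.png",W[:,:,::-1])
E
```

```text
49.989173412323 0.15547537548052062
```

View pics/g3.png

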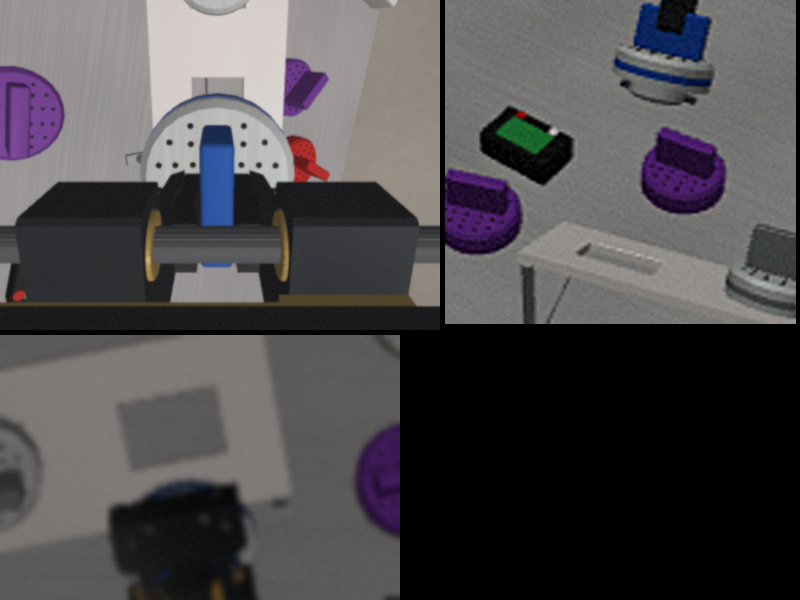

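```bash
python3 - <<'E'
from h import *
from workcell import monitor
d2,d3=load("w2"),load("w3"); print(d2["K"][0,0])
st=monitor.get_state(); Rt=R.from_rotvec(st["eef_rot"]); p=st["tool_pos"]
for nm,d in(("w2",d2),("w3",d3)):
    g=cv2.cvtColor(d["img"],cv2.COLOR_RGB2HSV); b=cv2.inRange(g,np.array((100,120,60)),np.array((125,255,255)))[:,295:340].copy()
    v=d["img"][:,:,2].astype(int); print(nm,"bar col315 blue:",v[222:262,315],v[355:385,315])
    for r in (270,290): 
        row=d["img"][r].min(1).astype(int); print(r,row[228:250],row[385:402])
# camera pose in tool frame
E=d3["extrinsics"]; cam=-E[:3,:3].T@E[:3,3]; print("cam in tool",Rt.inv().apply(cam-p),(Rt.inv().as_matrix()@E[:3,:3].T).round(3))
def pt(x,y,z): return proj(d3,p+Rt.apply([x,y,z]))
for k in (.047,.052,.056,.060,.064):  # TCP height above head origin
    a=[pt(s*.028,0,-(.073-k)) for s in(1,-1)]; b=[pt(0,s*.040,-(.038-k)) for s in(-1,1)]
    print(k,"bar top rows",a[0].round(1),a[1].round(1),"disc at x=0",b[0].round(1),b[1].round(1),"disc far top",pt(.04,0,k-.038).round(1))
E
```

```text
348.4578776808113
w2 bar col315 blue: [146 145 144 144 143 142 131 101  70  60  60  59  61  61  60  61  60  61
  61  61  61  61  60  61  59  62  61  66  77  89  99 109 116 123 126 126
 128 127 128 127] [ 74  72  74  72  72  67  69  83 104 119 125 126 125 124 124 125 125 124
 124 126 124 123 123 117 109  98  95  94  95  93]
270 [157 155 156 155 156 154 152 137 112  98  95  94  94 105 122 134 137 139
 139 141 139 139] [155 153 154 147 137 133 132 131 132 134 141 153 157 158 156 158 157]
290 [154 154 155 156 153 153 154 154 140 113  98  97  99 102 118 133 138 138
 139 138 141 140] [155 154 150 148 137 136 135 135 137 143 155 157 158 156 158 158 159]
w3 bar col315 blue: [185 180 163 107  78  77  78  76  78  78  78  79  76  76  77  78  78  74
  78  78  80  89 106 122 137 145 155 159 161 164 163 161 162 161 162 162
 162 162 163 163] [ 94  92  93  91  91  91  91 105 134 153 154 150 144 145 147 146 146 146
 145 144 145 146 144 145 144 145 146 146 143 146]
270 [147 149 152 151 147 146 146 148 149 151 150 145 133 127 120 122 124 127
 144 166 176 175] [193 190 184 174 171 170 168 168 156 101  5
[... 155 characters left out ...]
 in tool [ 6.54566507e-02 -1.00289740e-04 -1.46827291e-01] [[-0.001  0.966  0.258]
 [ 1.     0.001 -0.004]
 [-0.004  0.258 -0.966]]
0.047 bar top rows [315.7 248. ] [315.8 380.4] disc at x=0 [232.3 282.3] [398.8 282. ] disc far top [315.5 199.6]
0.052 bar top rows [315.6 244.1] [315.8 372.5] disc at x=0 [234.7 278.4] [396.5 278. ] disc far top [315.5 197.8]
0.056 bar top rows [315.6 241.2] [315.8 366.5] disc at x=0 [236.4 275.3] [394.7 275. ] disc far top [315.5 196.5]
0.06 bar top rows [315.6 238.4] [315.8 360.9] disc at x=0 [238.1 272.5] [393.  272.2] disc far top [315.5 195.3]
0.064 bar top rows [315.6 235.7] [315.8 355.5] disc at x=0 [239.7 269.7] [391.3 269.4] disc far top [315.5 194.1]
```

The head is held firmly at 50 N and aligned, with the TCP about 60 mm above its origin (8 mm higher than planned). The rack well is empty and grey is untouched. Next: bring it upright and carry it beside the sampler for a close look.

```bash
python3 -m handwheel '[[[0.1018,0,0,0,0,-3,0],[0.1018,0,0,0,0,-3,0],[0.1018,0,0,0,0,-3,0],[0.1018,0,0,0,0,-3,0],[0.1018,0,0,0,0,-3,0],[0.1018,0,0,0,0,-3,0],[0,0,-0.0555,0,0,0,0],[0,0,-0.0555,0,0,0,0],[0,0,0,0,0,0,0]]]' 55
python3 -m handwheel '[[[0,0,0,-15,-2,-2,0],[0,0,0,-25,-4,-3,0],[0,0,0,-34,-5.4,-3,0],[0,0,0,-34,-5.4,-3,0],[0,0,0,-34,-5.4,-3,0],[0,0,0,-34,-5.4,-3,0],[0,0,0,-34,-5.4,-3,0],[0,0,0,-34,-5.4,-3,0],[0,0,0,-34,-5.4,-3,0],[0,0,0,-34,-5.4,-3,0],[0,0,0,-34,-5.4,-3,0],[0,0,0,-34,-5.4,-3,0],[0,0,0,-34,-5.4,-3,0],[0,0,0,-34,-5.4,-3,0],[0,0,0,-34,-5.4,0,0],[0,0,0,-25,-4,0,0],[0,0,0,-10,-2,0,0],[0,0,0,0,0,0,0],[0,0,0,0,0,0,0],[0,0,0,0,0,0,0]]]'
python3 - <<'E'
from h import *
from workcell import imaging,monitor
st=monitor.get_state();print(st["joints"].round(3),st["tool_pos"],st["gripper_force"],R.from_rotvec(st["eef_rot"]).as_matrix().round(3))
d=imaging.camera("wrist"); np.savez("w4.npz",**d); cv2.imwrite("pics/w4.png",d["img"][:,:,::-1])
print("socket pred",proj(d,[.5403,-.2792,.14]))
E
```

```text
time_s: 7.6
tool_pos: [0.4756, 0.1554, 0.2633]
eef_rot: [-1.834, -2.549, 0.002]
wrist_force: [0.5, 0.4, -1.4]
grip_width: 0.151
gripper_force: 55.0
time_s: 9.27
tool_pos: [0.5605, -0.3598, 0.3059]
eef_rot: [-1.836, -2.549, -0.001]
wrist_force: [0.2, 0.8, -0.9]
grip_width: 0.152
gripper_force: 55.0
[-0.748  0.572  0.783  0.     1.787 -1.07 ] [ 0.56052064 -0.35977261  0.30592077] 54.98770594596863 [[-0.317  0.949  0.   ]
 [ 0.949  0.317  0.   ]
 [ 0.     0.    -1.   ]]
socket pred [323.58113313 120.31954599]
```

View pics/w4.png

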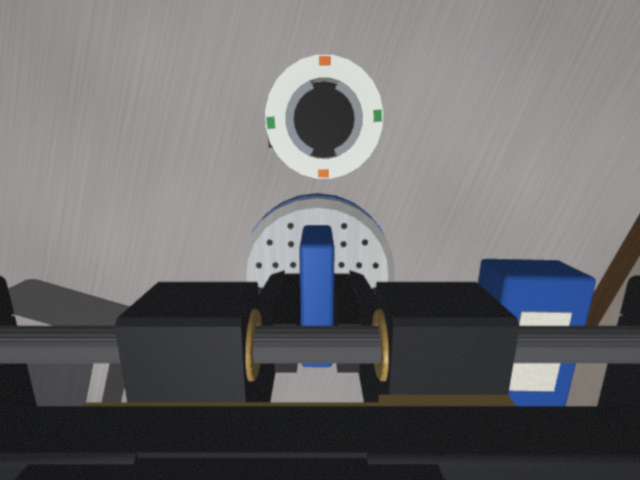

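The wrist view shows the socket at (324,118), orange marks at (325,61) and (323,173), green at (270,122) and (377,115). The head is in hand with its bar at column 317. Next I work out the head-in-hand offset and the shift needed.

```bash
cat > m.py <<'E'
from h import *
from scipy.optimize import least_squares
from workcell import monitor
import sys
def sock(d):
    out=[]
    for lo,hi in(((5,120,120),(22,255,255)),((45,80,60),(90,255,255))):
        b=sorted(blobs(d["img"],lo,hi,(200,0,450,230),8)[0],key=lambda b:-b[1])[:2]; out+=[onz(d,*x[0],.14) for x in sorted(b,key=lambda x:x[0][1])]
    return out
if __name__=="__main__":
    d=load(sys.argv[1]); st=monitor.get_state(); Rt=R.from_rotvec(st["eef_rot"]); p=st["tool_pos"]
    o=sock(d); c=np.mean(o,0); a=o[0]-o[1]; print("socket",c.round(4),(o[0]+o[1])[:2]/2,(o[2]+o[3])[:2]/2,"yaw of y",np.degrees(np.arctan2(a[1],a[0])),"len",np.linalg.norm(a),np.linalg.norm(o[2]-o[3]))
    print("socket in tool mm",(Rt.inv().apply(c-p)*1000).round(1))
    g=cv2.cvtColor(d["img"],cv2.COLOR_RGB2HSV)
    print("sat dn col 316 rows 215-262",d["img"][215:262,316].tolist()[::2]); print("rows 358-372",d["img"][358:374,316].tolist())
    for r in (262,320): print(r,"cols 294-340 B-R",(d["img"][r,294:340,2].astype(int)-d["img"][r,294:340,0]).tolist())
    print("disc 262 L",d["img"][262,236:262].min(1).tolist(),"R",d["img"][262,382:402].min(1).tolist())
    print("disc far col350",d["img"][190:225,316].tolist()[::2])
E
python3 m.py w4
```

```text
socket [ 0.5399 -0.278   0.14  ] [ 0.54002255 -0.27813756] [ 0.53979908 -0.27786639] yaw of y 107.93892717387916 len 0.0907176692401592 0.09072556433820976
socket in tool mm [ 84.    6.3 166.2]
sat dn col 316 rows 215-262 [[188, 191, 194], [187, 191, 194], [187, 190, 193], [186, 189, 193], [184, 187, 191], [91, 96, 111], [29, 46, 79], [25, 42, 77], [22, 41, 76], [26, 44, 78], [24, 43, 79], [27, 45, 77], [27, 44, 79], [25, 43, 78], [29, 49, 91], [40, 68, 127], [47, 84, 153], [62, 101, 176], [62, 104, 180], [60, 101, 178], [62, 102, 180], [61, 102, 179], [60, 101, 179], [60, 102, 178]]
rows 358-372 [[88, 90, 92], [87, 87, 90], [85, 86, 89], [88, 90, 94], [83, 91, 108], [68, 90, 135], [53, 88, 159], [52, 89, 161], [73, 96, 153], [113, 122, 149], [147, 146, 150], [154, 151, 150], [155, 152, 152], [157, 152, 152], [156, 152, 152], [155, 152, 151]]
262 cols 294-340 B-R [2, 5, 6, 5, 9, 30, 69, 103, 111, 115, 118, 117, 118, 118, 118, 117, 118, 118, 118, 119, 117, 118, 117, 117, 118, 118, 118, 117, 116, 117, 116, 118, 118, 119, 119, 117, 111, 104, 92, 51, 19, 9, 6, 6, 6, 3]
320 cols 294-340 B-R [1, 0, 2, 1, 3, 8, 47, 92, 107, 113, 115, 117, 118, 117, 117, 118, 118, 118, 118, 117, 117, 117, 118, 118, 118, 118, 116, 118, 116, 118, 118, 119, 117, 118, 116, 112, 107, 96, 81, 47, 14, 1, -1, 1, 1, 0]
disc 262 L [156, 156, 156, 156, 157, 160, 157, 158, 158, 158, 161, 173, 183, 187, 186, 187, 188, 188, 189, 184, 166, 135, 128, 136, 144, 166] R [192, 194, 195, 193, 184, 158, 143, 140, 140, 140, 141, 147, 151, 154, 155, 155, 154, 154, 153, 154]
disc far col350 [[158, 155, 154], [136, 134, 133], [52, 63, 89], [76, 84, 105], [121, 121, 120], [143, 143, 141], [141, 141, 139], [143, 142, 140], [145, 146, 144], [179, 182, 185], [189, 192, 195], [187, 190, 194], [187, 190, 194], [185, 189, 192], [187, 190, 193], [187, 190, 193], [187, 191, 194], [160, 163, 168]]
```

```bash
python3 - <<'E'
from h import *
from scipy.optimize import least_squares
from workcell import monitor
d=load("w4"); st=monitor.get_state(); Rt=R.from_rotvec(st["eef_rot"]); p=st["tool_pos"]
obs=[((.028,.073),245.),((-.028,.073),367.),((.028,.038),225.2)]
def pr(q,x,z):
    X,k,t=q; c,s=np.cos(t),np.sin(t); # head pt rel. to axis pt at z=k... rotated about tool y
    v=np.array([x*c+(k-z)*s,0,-x*s+(k-z)*c]); v[0]+=X
    return proj(d,p+Rt.apply(v))[1]
f=lambda q:[pr(q,*a)-b for a,b in obs]
r=least_squares(f,[0,.06,0],x_scale=[.01,.01,.1]); print(r.x,r.fun,"disc far top",pr(r.x,.04,.038),"obs ~208")
r2=least_squares(lambda q:f([q[0],q[1],0]),[0,.06],x_scale=.01); print(r2.x,r2.fun,"disc",pr([*r2.x,0],.04,.038))
E
```

```text
[-0.00283385  0.06165879 -0.00509835] [-1.02318154e-12 -2.38742359e-12 -3.69482223e-13] disc far top 201.27727081321314 obs ~208
[-0.00278619  0.06155318] [ 0.20159765 -0.03166866 -0.21490021] disc 201.0390218037116
```

Head in hand: axis at tool x −2.8 mm and y +0.4 mm, origin 61.6 mm below the TCP, no tilt. The shift over the socket is x +86.8, y +5.9, then about 119.6 mm down to home.

```bash
python3 -m handwheel '[[[0,0,0.009,10,1,0,0],[0,0,0,20,1,0,0],[0,0,0,25,2,0,0],[0,0,0,20,1.9,0,0],[0,0,0,11.8,0,0,0],[0,0,0,0,0,20,0],[0,0,0,0,0,25,0],[0,0,0,0,0,25,0],[0,0,0,0,0,15,0],[0,0,0,0,0,5,0],[0,0,0,0,0,0,0],[0,0,0,0,0,0,0],[0,0,0,0,0,0,0]]]'
python3 - <<'E'
from h import *
from workcell import imaging,monitor
st=monitor.get_state(); p=st["tool_pos"]; Rt=R.from_rotvec(st["eef_rot"])
print(p,st["wrist_force"],"head axis",p+Rt.apply([-.0028,.0004,.0466]),"target .5399 -.278 .14")
for n in("wrist","scene","top"):
    d=imaging.camera(n); np.savez(n[0]+"5.npz",**d)
w,t,s=[load(k+"5")["img"] for k in "wts"]
W=np.zeros((600,800,3),np.uint8); W[:330,:440]=w[100:430,100:540]
c=cv2.resize(s[100:220,140:260],(355,355),interpolation=2);W[:355,445:]=c
W[335:,:400]=cv2.resize(t[240:306,420:520],(400,265),interpolation=2)
cv2.imwrite("pics/g5.png",W[:,:,::-1])
E
```

```text
time_s: 10.4
tool_pos: [0.5396, -0.2768, 0.2174]
eef_rot: [1.847, 2.538, -0.0]
wrist_force: [-0.4, -0.6, -1.6]
grip_width: 0.153
gripper_force: 55.0
[ 0.53962006 -0.27684582  0.21742283] [-0.41000892 -0.58396839 -1.6113247 ] head axis [ 0.54096502 -0.27946546  0.17083004] target .5399 -.278 .14
```

View pics/g5.png

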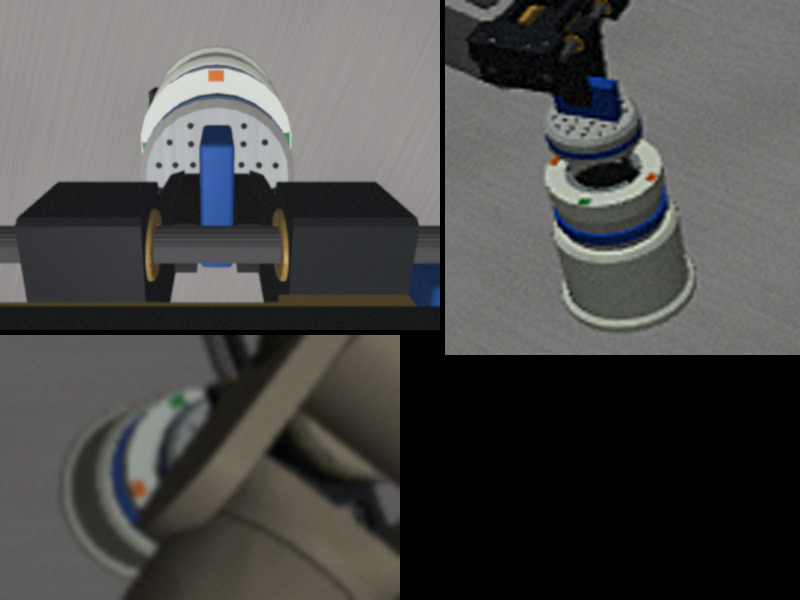

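Laterally aligned: orange mark at column 316, bar at 316.5. The state says 1.8 mm short in tool x; I'll correct that and go down gently.

```bash
python3 -m handwheel '[[[0,0,0,1.7,-0.4,0,0],[0,0,0,0,0,5,0],[0,0,0,0,0,5,0],[0,0,0,0,0,3,0],[0,0,0,0,0,3,0],[0,0,0,0,0,2,0],[0,0,0,0,0,2,0],[0,0,0,0,0,0,0],[0,0,0,0,0,0,0]]]'
python3 -m handwheel '[[[0,0,0,0,0,2,0],[0,0,0,0,0,2,0],[0,0,0,0,0,1,0],[0,0,0,0,0,0,0],[0,0,0,0,0,0,0]]]'
```

```text
time_s: 11.3
tool_pos: [0.5383, -0.2754, 0.1958]
eef_rot: [-1.849, -2.54, -0.0]
wrist_force: [0.1, -0.1, -1.2]
grip_width: 0.153
gripper_force: 55.0
time_s: 11.72
tool_pos: [0.5383, -0.2754, 0.1908]
eef_rot: [-1.849, -2.54, 0.0]
wrist_force: [-0.9, 0.2, -2.3]
grip_width: 0.152
gripper_force: 55.0
```

```bash
python3 -m handwheel '[[[0,0,0,0,0,1,0],[0,0,0,0,0,1,0],[0,0,0,0,0,1,0],[0,0,0,0,0,0,0],[0,0,0,0,0,0,0]]]'
python3 -m handwheel '[[[0,0,0,0,0,1,0],[0,0,0,0,0,0.5,0],[0,0,0,0,0,0,0],[0,0,0,0,0,0,0]]]'
```

```text
time_s: 12.13
tool_pos: [0.5383, -0.2754, 0.1877]
eef_rot: [-1.849, -2.54, -0.0]
wrist_force: [0.2, -0.7, -2.2]
grip_width: 0.157
gripper_force: 55.0
time_s: 12.47
tool_pos: [0.5383, -0.2754, 0.1863]
eef_rot: [-1.849, -2.54, 0.0]
wrist_force: [0.4, -0.5, -1.7]
grip_width: 0.153
gripper_force: 55.0
```

```bash
for i in 1 2 3; do :; done; python3 -m handwheel '[[[0,0,0,0,0,1,0],[0,0,0,0,0,0,0],[0,0,0,0,0,0,0]]]'
python3 -m handwheel '[[[0,0,0,0,0,1,0],[0,0,0,0,0,0,0],[0,0,0,0,0,0,0]]]'
```

```text
time_s: 12.72
tool_pos: [0.5383, -0.2754, 0.1853]
eef_rot: [-1.849, -2.54, -0.0]
wrist_force: [0.7, 0.2, -2.3]
grip_width: 0.15
gripper_force: 55.0
time_s: 12.97
tool_pos: [0.5383, -0.2754, 0.1842]
eef_rot: [-1.849, -2.54, -0.0]
wrist_force: [-0.4, -0.2, -2.6]
grip_width: 0.152
gripper_force: 55.0
```

```bash
python3 -m handwheel '[[[0,0,0,0,0,1,0],[0,0,0,0,0,0,0],[0,0,0,0,0,0,0]]]'
python3 -m handwheel '[[[0,0,0,0,0,1,0],[0,0,0,0,0,0,0],[0,0,0,0,0,0,0]]]'
python3 - <<'E'
from h import *
from workcell import imaging
for n in("wrist","scene"):
    d=imaging.camera(n); np.savez(n[0]+"6.npz",**d)
w,s=[load(k+"6")["img"] for k in "ws"]
W=np.zeros((500,800,3),np.uint8); W[:330,:440]=w[100:430,100:540]
c=cv2.resize(s[110:200,150:240],(355,355),interpolation=2);W[:355,445:]=c
cv2.imwrite("pics/g6.png",W[:,:,::-1])
E
```

```text
time_s: 13.22
tool_pos: [0.5383, -0.2754, 0.1832]
eef_rot: [-1.849, -2.54, -0.0]
wrist_force: [-0.8, -0.7, -1.7]
grip_width: 0.151
gripper_force: 55.0
time_s: 13.47
tool_pos: [0.5383, -0.2754, 0.1823]
eef_rot: [-1.849, -2.54, -0.0]
wrist_force: [-0.3, -0.5, -2.1]
grip_width: 0.157
gripper_force: 55.0
```

View pics/g6.png

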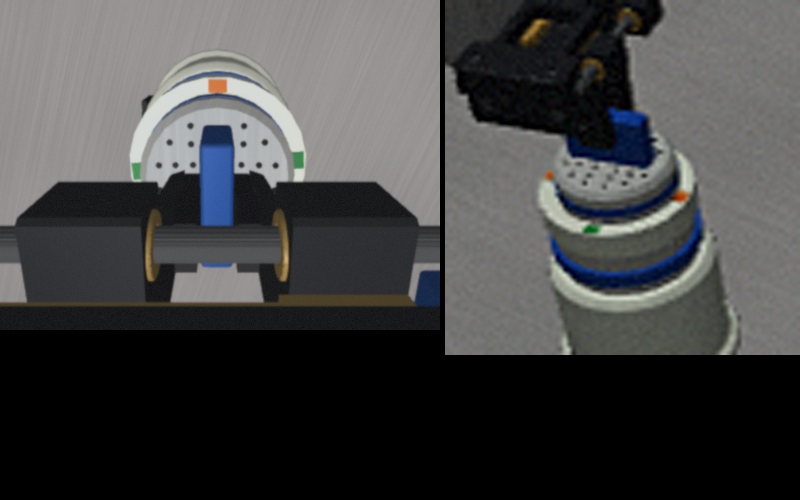

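It is inside the notches and nearly flush: orange mark at (218,86) in line with the bar at 217, even rim all round. I'll continue down until contact.

```bash
python3 -m handwheel '[[[0,0,0,0,0,0.8,0],[0,0,0,0,0,0,0],[0,0,0,0,0,0,0]]]'
python3 -m handwheel '[[[0,0,0,0,0,0.8,0],[0,0,0,0,0,0,0],[0,0,0,0,0,0,0]]]'
python3 -m handwheel '[[[0,0,0,0,0,0.8,0],[0,0,0,0,0,0,0],[0,0,0,0,0,0,0]]]'
```

```text
time_s: 13.82
tool_pos: [0.5385, -0.2754, 0.182]
eef_rot: [1.848, 2.539, 0.0]
wrist_force: [-0.3, 2.2, 3.0]
grip_width: 0.152
gripper_force: 55.0
time_s: 14.07
tool_pos: [0.5385, -0.2753, 0.182]
eef_rot: [1.848, 2.539, 0.0]
wrist_force: [-0.4, 3.1, 8.5]
grip_width: 0.154
gripper_force: 55.0
time_s: 14.32
tool_pos: [0.5385, -0.2753, 0.1819]
eef_rot: [1.847, 2.538, -0.0]
wrist_force: [-2.2, 3.5, 12.8]
grip_width: 0.156
gripper_force: 55.0
```

Firm contact at TCP z = 0.182: seated. I'll ease the pressure and turn clockwise (positive about tool z) around the head's axis, which lies 3 mm off the TCP in tool −x.

```bash
python3 -m handwheel '[[[0,0,0,0,0,-1,0],[0,0,0.04,0.02,0.12,0,0],[0,0,0.06,0.03,0.18,0,0],[0,0,0.06,0.03,0.18,0,0],[0,0,0.06,0.03,0.18,0,0],[0,0,0.06,0.03,0.18,0,0],[0,0,0.06,0.03,0.18,0,0],[0,0,0,0,0,0,0]]]'
python3 - <<'E'
from h import *
from workcell import monitor
s=monitor.get_state(); print(s["moment"],s["wrist_force"]); x=R.from_rotvec(s["eef_rot"]).as_matrix()[:,0]; print(np.degrees(np.arctan2(x[1],x[0])),s["joints"].round(2))
E
```

```text
time_s: 14.98
tool_pos: [0.5395, -0.2756, 0.182]
eef_rot: [2.253, 2.185, -0.0]
wrist_force: [-1.3, -0.7, 5.8]
grip_width: 0.152
gripper_force: 55.0
[-0.06459789  0.13144088 -0.01954878] [-1.29548152 -0.68931462  5.83797759]
88.24330458577194 [-0.67  0.52  1.23 -0.    1.39 -0.64]
```

```bash
python3 -m handwheel '[[[0,0,0.08,0.04,0.24,0,0],[0,0,0.08,0.04,0.24,0,0],[0,0,0.08,0.04,0.24,0,0],[0,0,0.08,0.04,0.24,0,0],[0,0,0.08,0.04,0.24,0,0],[0,0,0.08,0.04,0.24,0,0],[0,0,0.08,0.04,0.24,0,0],[0,0,0.08,0.04,0.24,0,0],[0,0,0.08,0.04,0.24,0,0],[0,0,0.08,0.04,0.24,0,0],[0,0,0.08,0.04,0.24,0,0],[0,0,0.08,0.04,0.24,0,0],[0,0,0,0,0,0,0],[0,0,0,0,0,0,0]]]'
python3 -m handwheel '[[[0,0,0.05,0.02,0.15,0,0],[0,0,0.05,0.02,0.15,0,0],[0,0,0.03,0.02,0.1,0,0],[0,0,0.03,0.02,0.1,0,0],[0,0,0.03,0.02,0.1,0,0],[0,0,0,0,0,0,0]]]'
python3 - <<'E'
from h import *
from workcell import monitor
s=monitor.get_state(); print(s["moment"],s["wrist_force"],s["gripper_force"]); x=R.from_rotvec(s["eef_rot"]).as_matrix()[:,0]; print(np.degrees(np.arctan2(x[1],x[0])))
E
```

```text
time_s: 16.15
tool_pos: [0.5418, -0.2762, 0.182]
eef_rot: [3.008, 0.902, 0.0]
wrist_force: [-3.4, -0.2, 7.4]
grip_width: 0.152
gripper_force: 55.0
time_s: 16.65
tool_pos: [0.5417, -0.2763, 0.182]
eef_rot: [3.081, 0.612, -0.001]
wrist_force: [-6.5, 2.1, 8.6]
grip_width: 0.153
gripper_force: 55.0
[0.53238018 0.97680976 0.19573608] [-6.50148674  2.10970188  8.58826904] 55.04247486591339
22.459171302910974
```

At the stop (yaw 22.5° against about 21.9° expected, moment rising). Release and back off.

```bash
python3 -m handwheel '[[[0,0,0,0,0,0,1],[0,0,0,0,0,0,1],[0,0,0,0,0,0,1],[0,0,0,0,0,0,1],[0,0,0,0,0,0,1],[0,0,0,0,0,0,1],[0,0,0,0,0,0,1],[0,0,0,0,0,0,1],[0,0,0,0,0,0,1],[0,0,0,0,0,0,1],[0,0,0,0,0,0,1]]]'
python3 -m handwheel '[[[0,0,0,0,0,-5,1],[0,0,0,0,0,-15,1],[0,0,0,0,0,-25,1],[0,0,0,0,0,-30,1],[0,0,0,0,0,-30,1],[0,0,0,0,0,-20,1],[0,0,0,-40,0,0,1],[0,0,0,-40,0,0,1],[0,0,0,-20,0,0,1],[0,0,0,0,0,0,1],[0,0,0,0,0,0,1]]]'
python3 - <<'E'
from h import *
from workcell import imaging
d=imaging.camera("wrist"); np.savez("w7.npz",**d); s=imaging.camera("scene"); np.savez("s7.npz",**s)
m=cv2.inRange(cv2.cvtColor(d["img"],cv2.COLOR_RGB2HSV),np.array((100,120,120)),np.array((125,255,255)))
n,l,st,c=cv2.connectedComponentsWithStats(m)
for nm,lo in (("or",((5,120,120),(22,255,255))),("gr",((45,80,60),(90,255,255)))):
    for b in blobs(d["img"],*lo,(150,0,500,330),8)[0]: print(nm,b[:2],onz(d,*b[0],.14).round(4))
for i in range(1,n):
    if st[i,4]>150:
        pts=np.argwhere(l==i)[:,::-1].astype(np.float32); r=cv2.minAreaRect(pts); q=cv2.boxPoints(r); W=np.array([onz(d,*x,.198) for x in q]); e=[W[1]-W[0],W[2]-W[1]]; e=max(e,key=np.linalg.norm)
        print(st[i],r,"centre",W.mean(0).round(4),"len",np.linalg.norm(e),"yaw",np.degrees(np.arctan2(e[1],e[0])))
a=load("s0"if 0 else "scene0")["img"]; b=s["img"]; x=cv2.absdiff(a,b).max(2); 
for nm,(x0,y0,x1,y1) in dict(grey=(370,238,425,285),jar=(232,245,272,290),timer=(280,198,320,230),spray=(465,205,520,295)).items(): print(nm,"changed px",int((x[y0:y1,x0:x1]>60).sum()))
E
```

```text
time_s: 17.57
tool_pos: [0.5423, -0.2763, 0.1809]
eef_rot: [-3.081, -0.614, 0.0]
wrist_force: [-0.3, 0.6, -0.1]
grip_width: 0.963
gripper_force: 0.0
time_s: 18.48
tool_pos: [0.4495, -0.315, 0.3066]
eef_rot: [3.081, 0.611, 0.001]
wrist_force: [-0.2, 0.4, 0.4]
grip_width: 0.997
gripper_force: 0.0
or ([261.9, 98.5], 78) [ 0.5258 -0.2346  0.14  ]
or ([369.8, 107.3], 78) [ 0.554  -0.3212  0.14  ]
gr ([317.4, 40.7], 25) [ 0.584 -0.261  0.14 ]
gr ([315.6, 158.0], 69) [ 0.4978 -0.2948  0.14  ]
[ 307   48   19   85 1508] ((315.9888916015625, 90.0116195678711), (84.31913757324219, 17.881746292114258), 88.69805145263672) centre [ 0.5413 -0.2774  0.198 ] len 0.05342396475622522 yaw -155.89167469115094
grey changed px 0
jar changed px 0
timer changed px 0
spray changed px 0
```

The bar is centred on the socket (within 1.5 mm), turned about 84°, at seated height. Bystanders and grey are unchanged and the arm is clear. Handing in.

```bash
python3 -c "
from workcell import ticket; print(ticket.hand_in())"
```

```text
the job is handed in; nothing more can be done
None
```

I fitted the blue head onto the sampler, turned it clockwise about 84° to the stop, released it and handed the job in. My last check put it on the socket's centre within 1.5 mm, with grey, jar, timer and spray unmoved, though I got no verdict back and did not measure the disc-to-rim gap directly.

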